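# Clamp the over-long soap block in the trimming box without squashing it

### The arm

A 6-joint arm with a two-finger parallel gripper is mounted at the origin on the work surface. World frame = base frame: x ahead of the robot, y to its left, z up, the work surface at z = 0. Lengths are in m, angles in rad, forces in N, time in s.
With the tool pointing down it reaches from about 0.3 to 0.85 m from the base axis. Payload 5.4 kg.
Tool frame: the origin (TCP) lies at the very end of the fingers, on their centre line; the grasp point (between the pads) lies 19 mm behind it; z points along the fingers, y is the line along which they close (so a half turn about z gives the same grasp; the last joint's range is limited). The gripper opens to 85 mm and grips with 20 to 120 N. Pads are 22 mm wide; open, the fingers measure 114 mm over their backs; the gripper's body (76 mm by 85 mm) begins 54 mm behind the grasp point. The pads swing forward as they close: fully open they stand 13 mm farther back than shut.
Start: joints at [1.032, 0.158, 1.597, -0, 1.386, -0.21], TCP at [0.186, 0.544, 0.231] pointing down, gripper open.
Joint ranges: [-2.91, 2.91], [-0.94, 2.29], [0.18, 2.7], [-1.29, 4.43], [0.17, 2.64], [-3, 3]. Speed limits (rad/s): [2.57, 2.57, 3.14, 3.14, 3.14, 3.14].

### API

Orientations are given as a unit quaternion [x, y, z, w].
In Python, from workcell import arm gives the robot as it stands.
- The arm moves only by the tool apply_moves, never from a script. Its argument "targets" is a list of rows, each an object with "offset": the shift along the world's x, y, z each as a share of 1000 mm, from -1 to 1, a list of three; "turn": the turn, a rotation vector about the world's x, y, z each as a share of pi rad, from -1 to 1, a list of three; "claw": the opening, from -1 (shut) to 1 (fully open). In form: [{"offset": [x, y, z], "turn": [rx, ry, rz], "claw": claw}, ...]. A call has 1 to 10 rows; each row is the pose to reach, as a shift and turn from the pose commanded when the call began, turning the shorter way round; what a row does not reach only later rows make up. A row lasts 1/8 s, in which the tool goes at most 62.5 mm and 10.7 degrees, less where a joint would pass 70% of its speed; a pose out of reach is approached as far as the arm can. A call with a number of a shift or a turn outside -1 to 1 is refused whole. A call with a gripper value outside its range is refused whole. The fingers move at their own pace and stop on an object; the grip force is fixed at half the most. Time passes only in rows, so rows that repeat a pose let the fingers close. It gives the time, the measured TCP pose, the force, the opening and the grip force at its end, in the units of the state.
- arm.state(): the state, without advancing time (a new reading comes with each control period).
- arm.capture(name): name is "scene" or "top" or "wrist"; returns a dict with "pixels" (480x640x3 uint8, red, green, blue), "intrinsics" (3x3 intrinsics, pixels), "rvec" (rotation vector, rad) and "tvec" (3), from world to camera coordinates, as OpenCV has them. Camera axes: x right, y down, z forward; pixel columns grow to the right and rows downward; lengths in m; the calibration is good to about 2 mm. A picture is of the moment at which its call begins. There is no depth.
- arm.close_job(): hands the job in; it is judged then, once.
The state is a dict: "t": time; "joints": joint angles; "joint_vel": joint speeds; "tau": joint torques, N m; "position": TCP position; "orientation": TCP orientation; "ft_force": force on the tool from outside, world axes, zero at the start; "ft_torque": the same for the moment, N m; "finger_gap": finger opening in m; "finger_force": force on a finger pad.
Only numpy, scipy, OpenCV 4.12 (cv2) and the standard library are available. Lean on these libraries where they do the work, as an engineer would, in place of code of your own. Each camera call takes 0.05 s, during which the arm holds its last target. There are 200 camera calls.

### The job

One of the three fresh soap blocks was cut too long. Lay that block flat in the channel of the wooden trimming box, between the sprung follower and the end stop, then gently push the follower up until the block is held snug between its sprung pad and the end stop, the pad about half pressed in, and let go. Fresh soap is soft, so grip it lightly (under 50 N), set it down softly and never let the follower press it harder than 25 N; leave the other two blocks, the mug, the jar and the oil bottle where they stand.

Things in the scene. Friction and masses are not known exactly. Their poses are not given: they have to be found in the camera images.
- soap_a: Cream soap block, 48 wide (x) x 115 long (y) x 42 mm high (z), about 0.22 kg: the over-long one. Lies flat on the table. Origin: centre of its underside. Soft: grip it across its 48 mm width with the lightest grip (limit 50 N on each finger pad), and set it down softly (it dents at 60 N).
- soap_b: Cream soap block of the right length, 48 (x) x 90 (y) x 42 mm (z). Origin: centre of its underside. To be left alone.
- soap_c: As soap_b: 48 x 90 x 42 mm, origin at the centre of its underside. To be left alone.
- trimmer: Wooden trimming box fixed to the table, 90 (x) x 380 (y) x 20 mm, channel along its y axis. Origin: centre of its underside. Channel floor 10 mm above the table; two low guide rails along the whole length, inner faces at x = +-30 mm (channel 60 mm wide), tops at z = 20 mm. Follower at the -y part, end stop at the +y end; open behind the follower.
- end_block (a point): Point on the channel floor at the inner face of the box's fixed end block (20 mm thick, top 60 mm above the table), axes as the box's. The block carries the adjustable end stop on a screw: an upright plate across the channel (50 mm wide, top 50 mm above the table) whose soap-side face stands 25 to 70 mm before this point (towards -y), differently each time; not reported, does not yield.
- follower: Wooden sliding follower in the channel, axes as the box's; slides along y by up to 200 mm, at first drawn back. Origin: middle of its flat back (-y) face, at channel floor level. Board 52 mm wide, y 0 to 16 mm; top bar 70 mm wide, y -3 to 19 mm, z 55 to 69 mm above the origin. Push it from behind. It takes about 8 N to slide and stays where it is left.
- pad_face (a point): On the follower, where the middle of its sprung pad's face stands when free: 40 mm before the follower's back face, 21 mm above the channel floor (does not move as the pad gives). Pad 50 mm wide, 38 mm high; it gives 12 mm with a spring of 1.6 N per mm (half pressed: about 10 N), then is solid.
- mug: White mug, 76 mm across, 75 mm high, standing; origin at the centre of its underside. Bystander.
- jar: Glass jar with steel lid, 76 mm across, 100 mm high, standing; origin at the centre of its underside. Bystander.
- oil: Small amber oil bottle, 40 mm across, 100 mm high, standing; origin at the centre of its underside. Bystander.
There are look-alikes about, which are no part of the job. What is shaped like the soap_a but blue or turquoise is not meant.

How it is judged:
By the outcome, as a careful person would: the job done as asked, in the order asked, and still so for the second after the job is handed in, with the robot touching nothing.
It also fails if it takes over 61 s, if anything falls off the work surface, if the arm or the gripper's body presses on something with over 40 N, if the wrist force passes 120 N, or if a joint passes its speed limit or range.

## Working session

There is one attempt and no reset: what is moved stays moved. The work goes in short steps, Python scripts to look and compute and a tool call to move; the robot and the scene stay as the last step left them, time stands still between calls to the robot, and variables do not carry over. Pictures are saved under pics/ and viewed, at most 10 in all, crops included, and the job is handed in when it is done.

Besides the shell and the picture viewer there is one more tool, called after ">>>" as a command line: name --argument value ..., lists and objects as JSON in quotes. apply_moves: Moves the arm, as the interface text tells. Shift numbers are shares of 1000 mm and turn numbers shares of pi rad, none past 1 either way. Its arguments: {"type":"object","properties":{"targets":{"type":"array"}},"required":["targets"]}

```bash
mkdir -p pics; cat > h.py <<'E'
import numpy as np, cv2
from workcell import arm
def cap(n,f):
    c=arm.capture(n); cv2.imwrite('pics/'+f,cv2.cvtColor(c['pixels'],cv2.COLOR_RGB2BGR))
    np.savez('pics/'+f+'.npz',**{k:np.array(c[k]) for k in('pixels','intrinsics','rvec','tvec')}); return c
def world(f,uv,z):
    c=np.load('pics/'+f+'.npz'); K=c['intrinsics']; R=cv2.Rodrigues(c['rvec'])[0]; t=c['tvec'].ravel()
    o=-R.T@t; out=[]
    for u,v in np.atleast_2d(uv):
        d=R.T@np.linalg.solve(K,[u,v,1]); out.append(o+d*(z-o[2])/d[2])
    return np.array(out)
E
python3 - <<'E'
from h import *
for n in('scene','top'):
    c=cap(n,n+'1.png'); R=cv2.Rodrigues(np.array(c['rvec']))[0]; print(n,-R.T@np.array(c['tvec']).ravel())
print(arm.state())
E
```

```text
scene [0.84341832 0.48993853 0.83367168]
top [ 0.41949772 -0.00469298  1.27686107]
{'t': 0.1, 'joints': array([ 1.03193132e+00,  1.58966336e-01,  1.59811455e+00, -9.84529288e-06,
        1.38622938e+00, -2.10100238e-01]), 'joint_vel': array([-2.21045459e-04, -1.88185605e-03, -2.94955383e-03, -9.45952608e-04,
        1.56455610e-03,  5.94772952e-05]), 'tau': array([-2.70080500e-04, -3.96993291e+01, -3.32336390e+01, -2.66859361e-04,
        4.16382740e-03, -5.03775505e-05]), 'position': array([0.18538633, 0.5437123 , 0.23042231]), 'orientation': array([ 1.63642117e-01,  9.86519397e-01, -8.01057425e-04, -3.09640388e-04]), 'ft_force': array([ 0.59839034,  0.31536923, -0.30009393]), 'ft_torque': array([-0.02680375,  0.01403222,  0.03550509]), 'finger_force': 0.0, 'finger_gap': 0.08516374221341995}
```

View pics/top1.png

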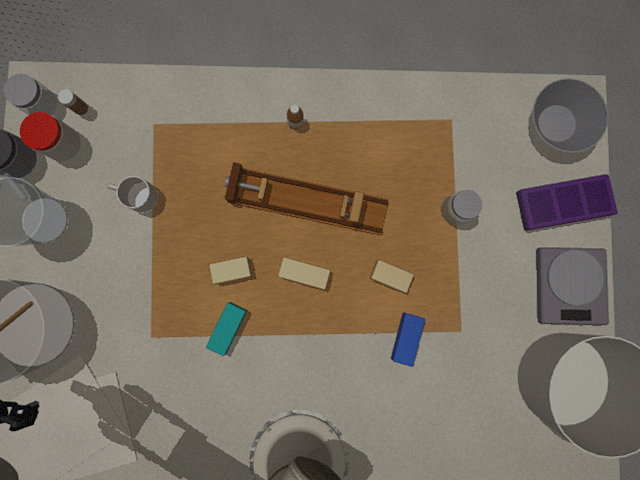

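View pics/scene1.png

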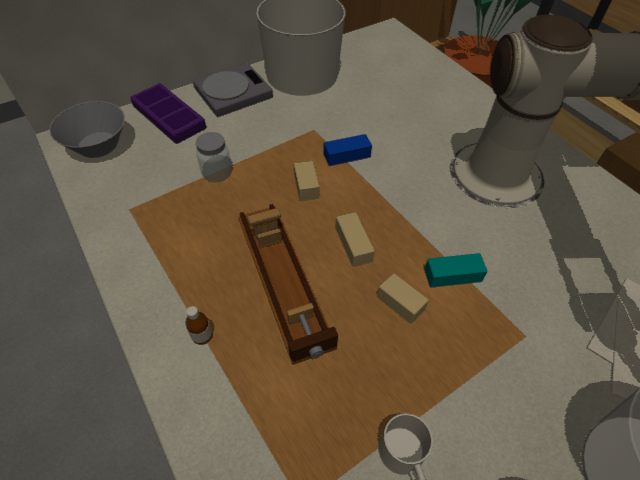

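The top view shows the cream blocks at (231,270), (304,273) and (392,276), and the middle one looks longest. The box runs from the end block at (234,184) to its open end at (385,217). The stop is at (263,188) and the follower at (356,207). I'll enlarge this area.

```bash
python3 - <<'E'
from h import *
im=cv2.imread('pics/top1.png'); cv2.imwrite('pics/crop1.png',cv2.resize(im[155:300,210:400],None,fx=4,fy=4,interpolation=cv2.INTER_CUBIC))
hsv=cv2.cvtColor(im,cv2.COLOR_BGR2HSV)
g=im.astype(int)
m=((g.min(2)>130)).astype(np.uint8)
m[:, :155]=0;m[:,455:]=0;m[:245]=0;m[300:]=0
n,l,s,_=cv2.connectedComponentsWithStats(m)
for i in range(1,n):
    if s[i,4]<200: continue
    c=cv2.findContours((l==i).astype(np.uint8),cv2.RETR_EXTERNAL,cv2.CHAIN_APPROX_NONE)[0][0]
    r=cv2.minAreaRect(c); b=cv2.boxPoints(r); w=world('top1.png',b,.042)[:,:2]
    print(r,np.round(w,4).tolist(),w.mean(0),np.linalg.norm(w[0]-w[1]),np.linalg.norm(w[1]-w[2]))
E
```

```text
(no output)
```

View pics/crop1.png

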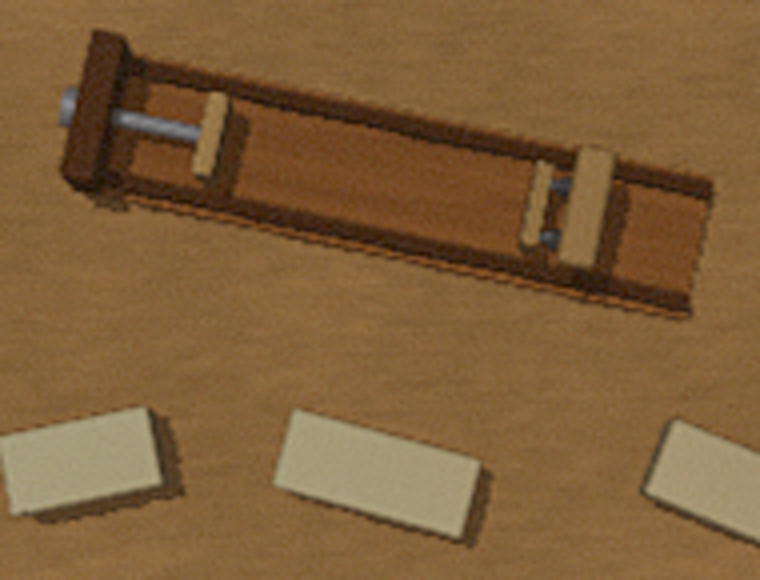

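The enlarged crop shows the middle block's top corners at about (296,409), (481,460), (461,538) and (274,486) in crop pixels. The stop plate's top face spans (210,92) to (193,175), and its soap-side edge is (230,97)-(210,180). The follower bar's corners are (579,145), (615,152), (597,270) and (560,260).

```bash
python3 - <<'E'
from h import *
def W(p,z): return world('top1.png',(np.array(p,float)+.5)/4-.5+[210,155],z)[:,:2]
def rep(n,p,z):
    w=W(p,z); print(n,np.round(w,4).tolist(),'c',w.mean(0).round(4),'edges',[round(float(np.linalg.norm(w[i]-w[(i+1)%len(w)])),4) for i in range(len(w))],'ang',[round(float(np.degrees(np.arctan2(*(w[(i+1)%len(w)]-w[i])[::-1]))),1) for i in range(len(w))])
rep('soap_a',[(296,409),(481,460),(461,538),(274,486)],.042)
rep('soapb',[(0,437),(147,408),(163,486),(14,515)],.042)
rep('endblk',[(94,30),(131,42),(105,190),(66,178)],.06)
rep('stop',[(210,92),(230,97),(210,180),(193,175)],.05)
rep('bar',[(579,145),(615,152),(597,270),(560,260)],.079)
rep('pad',[(539,161),(552,165),(537,247),(521,242)],.048)
rep('railtopouter',[(713,180),(141,56)],.02)
rep('raillow',[(690,308),(120,186)],.02)
E
```

```text
soap_a [[0.4717, 0.0461], [0.4444, -0.0626], [0.399, -0.0517], [0.4267, 0.0577]] c [ 0.4354 -0.0026] edges [0.112, 0.0467, 0.1129, 0.0465] ang [-104.1, 166.6, 75.8, -14.4]
soapb [[0.4516, 0.2181], [0.4704, 0.133], [0.4253, 0.1222], [0.4066, 0.2081]] c [0.4385 0.1704] edges [0.0871, 0.0464, 0.0879, 0.0461] ang [-77.5, -166.5, 102.2, 12.5]
endblk [[0.6901, 0.1695], [0.6835, 0.1476], [0.5957, 0.1597], [0.6022, 0.1826]] c [0.6429 0.1648] edges [0.0229, 0.0886, 0.0238, 0.0889] ang [-106.9, 172.2, 74.1, -8.5]
stop [[0.6568, 0.1013], [0.6541, 0.0895], [0.6045, 0.0997], [0.6072, 0.1098]] c [0.6307 0.1001] edges [0.0122, 0.0507, 0.0104, 0.0503] ang [-102.9, 168.3, 74.8, -9.7]
bar [[0.6253, -0.1139], [0.6217, -0.1347], [0.5533, -0.1252], [0.5585, -0.1039]] c [ 0.5897 -0.1194] edges [0.0211, 0.0691, 0.0219, 0.0675] ang [-99.8, 172.1, 76.1, -8.5]
pad [[0.6205, -0.0933], [0.6183, -0.101], [0.5695, -0.0929], [0.5722, -0.0835]] c [ 0.5951 -0.0927] edges [0.008, 0.0495, 0.0098, 0.0493] ang [-106.0, 170.6, 73.8, -11.5]
railtopouter [[0.616, -0.2003], [0.6837, 0.1463]] c [ 0.6498 -0.027 ] edges [0.3531, 0.3531] ang [78.9, -101.1]
raillow [[0.5382, -0.1871], [0.6041, 0.1562]] c [ 0.5712 -0.0155] edges [0.3495, 0.3495] ang [79.1, -100.9]
```

>>> apply_moves --targets '[{"offset":[0.25,-0.547,-0.07],"turn":[0,0,-0.474],"claw":1},{"offset":[0.25,-0.547,-0.07],"turn":[0,0,-0.474],"claw":1},{"offset":[0.25,-0.547,-0.07],"turn":[0,0,-0.474],"claw":1},{"offset":[0.25,-0.547,-0.07],"turn":[0,0,-0.474],"claw":1},{"offset":[0.25,-0.547,-0.07],"turn":[0,0,-0.474],"claw":1},{"offset":[0.25,-0.547,-0.07],"turn":[0,0,-0.474],"claw":1},{"offset":[0.25,-0.547,-0.07],"turn":[0,0,-0.474],"claw":1},{"offset":[0.25,-0.547,-0.07],"turn":[0,0,-0.474],"claw":1},{"offset":[0.25,-0.547,-0.07],"turn":[0,0,-0.474],"claw":1},{"offset":[0.25,-0.547,-0.07],"turn":[0,0,-0.474],"claw":1}]'

```text
t: 1.35
position: [0.436, -0.0053, 0.1608]
orientation: [0.79, 0.614, -0.0, -0.0]
ft_force: [0.1, 0.3, 0.4]
finger_gap: 0.0854
finger_force: 0.0
```

>>> apply_moves --targets '[{"offset":[0,0,0],"turn":[0,0,0],"claw":0.6},{"offset":[0,0,0],"turn":[0,0,0],"claw":0.6},{"offset":[0,0,0],"turn":[0,0,0],"claw":0.6}]'

```text
t: 1.72
position: [0.4352, -0.0017, 0.1612]
orientation: [0.788, 0.615, 0.0, -0.0]
ft_force: [0.1, 1.0, -0.7]
finger_gap: 0.0686
finger_force: 0.0
```

```bash
python3 - <<'E'
from h import *
cap('wrist','wrist1.png')
s=arm.state(); print(s['position'],s['orientation'],s['finger_gap'],s['joints'])
E
```

```text
[ 0.43532791 -0.0016782   0.16133656] [ 7.88272182e-01  6.15326711e-01  5.71646350e-05 -4.83939314e-05] 0.06862598180075148 [-2.82993192e-01 -1.49414422e-01  2.04881205e+00  1.57789140e-04
  1.24220662e+00 -3.78485179e-02]
```

View pics/wrist1.png

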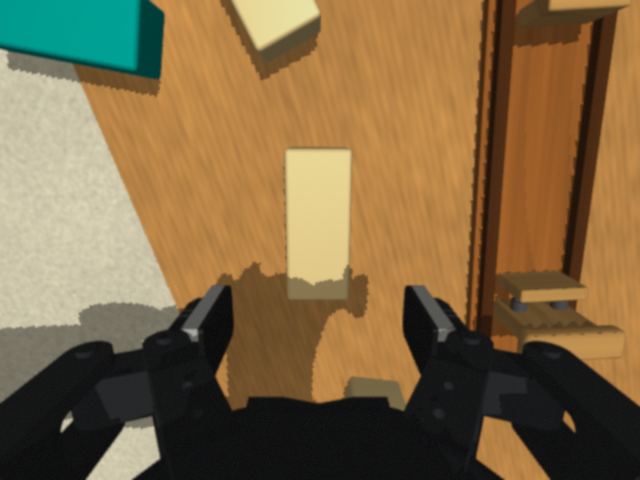

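The wrist view shows the block centred, with its top corners at (286,149), (351,149), (350,299) and (288,299), and its long axis square to the fingers. I'll compute its position from these.

```bash
python3 - <<'E'
from h import *
w=world('wrist1.png',[(286,149),(351,149),(350,299),(288,299)],.042)[:,:2]
print(w.round(4),w.mean(0),np.linalg.norm(w-np.roll(w,-1,0),axis=1),np.degrees(np.arctan2(*(w[0]-w[3])[::-1])),np.degrees(np.arctan2(*(w[1]-w[2])[::-1])))
E
```

```text
[[ 0.4281  0.0597]
 [ 0.4715  0.0488]
 [ 0.446  -0.0605]
 [ 0.3998 -0.049 ]] [ 4.36370678e-01 -2.76393755e-04] [0.0447626  0.11223433 0.04762778 0.11223734] 75.41332834942163 76.87604352271781
```

>>> apply_moves --targets '[{"offset":[0,0,-0.05],"turn":[0,0,0],"claw":0.6},{"offset":[0,0,-0.1],"turn":[0,0,0],"claw":0.6},{"offset":[0,0,-0.13],"turn":[0,0,0],"claw":0.5},{"offset":[0,0,-0.148],"turn":[0,0,0],"claw":0.4},{"offset":[0,0,-0.148],"turn":[0,0,0],"claw":0.3},{"offset":[0,0,-0.148],"turn":[0,0,0],"claw":0.2},{"offset":[0,0,-0.148],"turn":[0,0,0],"claw":0.17},{"offset":[0,0,-0.148],"turn":[0,0,0],"claw":0.17}]'

```text
t: 2.78
position: [0.4363, -0.0029, 0.0141]
orientation: [0.789, 0.615, 0.001, 0.001]
ft_force: [-0.3, -0.8, 0.1]
finger_gap: 0.0503
finger_force: 0.0
```

>>> apply_moves --targets '[{"offset":[0,0,0],"turn":[0,0,0],"claw":0.13},{"offset":[0,0,0],"turn":[0,0,0],"claw":0.12},{"offset":[0,0,0],"turn":[0,0,0],"claw":0.12}]'

```text
t: 3.15
position: [0.4359, -0.0029, 0.0136]
orientation: [0.789, 0.615, 0.0, 0.0]
ft_force: [-1.0, -0.1, 4.6]
finger_gap: 0.0479
finger_force: 5.5
```

>>> apply_moves --targets '[{"offset":[0,0,0],"turn":[0,0,0],"claw":0.11},{"offset":[0,0,0],"turn":[0,0,0],"claw":0.11}]'

```text
t: 3.4
position: [0.4359, -0.0029, 0.0137]
orientation: [0.789, 0.615, 0.0, 0.0]
ft_force: [-0.8, -0.0, 5.7]
finger_gap: 0.0476
finger_force: 17.6
```

>>> apply_moves --targets '[{"offset":[0,0,0],"turn":[0,0,0],"claw":0.1},{"offset":[0,0,0],"turn":[0,0,0],"claw":0.1}]'

```text
t: 3.65
position: [0.4359, -0.0029, 0.0137]
orientation: [0.789, 0.615, 0.0, 0.0]
ft_force: [-2.3, 1.0, 6.3]
finger_gap: 0.0476
finger_force: 29.9
```

>>> apply_moves --targets '[{"offset":[0,0,0.02],"turn":[0,0,0],"claw":0.1},{"offset":[0,0,0.05],"turn":[0,0,0],"claw":0.1},{"offset":[0,0,0.09],"turn":[0,0,0],"claw":0.1},{"offset":[0.04,0.007,0.09],"turn":[0,0,0.018],"claw":0.1},{"offset":[0.08,0.015,0.09],"turn":[0,0,0.018],"claw":0.1},{"offset":[0.12,0.022,0.09],"turn":[0,0,0.018],"claw":0.1},{"offset":[0.155,0.028,0.09],"turn":[0,0,0.018],"claw":0.1},{"offset":[0.183,0.0335,0.09],"turn":[0,0,0.018],"claw":0.1},{"offset":[0.183,0.0335,0.08],"turn":[0,0,0.018],"claw":0.1},{"offset":[0.183,0.0335,0.07],"turn":[0,0,0.018],"claw":0.1}]'

```text
t: 4.9
position: [0.6173, 0.0307, 0.0815]
orientation: [0.771, 0.637, -0.001, -0.001]
ft_force: [0.8, -0.1, -2.0]
finger_gap: 0.0475
finger_force: 30.3
```

```bash
python3 - <<'E'
from h import *
cap('wrist','wrist2.png'); cap('scene','scene2.png')
im=cv2.imread('pics/scene2.png')[180:380,200:400]
cv2.imwrite('pics/v2.png',np.hstack([cv2.resize(cv2.imread('pics/wrist2.png'),(400,300)),cv2.resize(im,(300,300))]))
s=arm.state(); print(s['position'],s['finger_force'],s['ft_force'])
E
```

```text
[0.61601261 0.03079305 0.08061141] 30.290728211402893 [-0.64977574  0.10752991 -2.78286445]
```

View pics/v2.png

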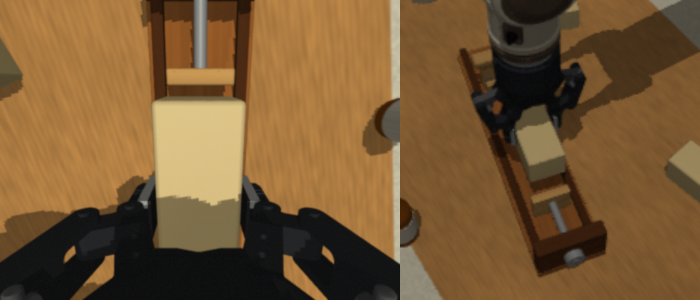

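The left half shows the block (columns 155–243) centred over the channel, with the stop plate centred at column 200. The right half shows it short of the stop. Lowering now.

>>> apply_moves --targets '[{"offset":[0.001,0,-0.015],"turn":[0,0,0],"claw":0.1},{"offset":[0.001,0,-0.03],"turn":[0,0,0],"claw":0.1},{"offset":[0.001,0,-0.042],"turn":[0,0,0],"claw":0.1},{"offset":[0.001,0,-0.05],"turn":[0,0,0],"claw":0.1},{"offset":[0.001,0,-0.053],"turn":[0,0,0],"claw":0.1},{"offset":[0.001,0,-0.055],"turn":[0,0,0],"claw":0.1},{"offset":[0.001,0,-0.055],"turn":[0,0,0],"claw":0.1},{"offset":[0.001,0,-0.055],"turn":[0,0,0],"claw":0.1}]'

```text
t: 6.0
position: [0.62, 0.0306, 0.0288]
orientation: [0.771, 0.637, 0.0, 0.0]
ft_force: [0.1, -0.1, -2.5]
finger_gap: 0.0475
finger_force: 30.4
```

>>> apply_moves --targets '[{"offset":[0,0,-0.001],"turn":[0,0,0],"claw":0.1},{"offset":[0,0,-0.002],"turn":[0,0,0],"claw":0.1},{"offset":[0,0,-0.003],"turn":[0,0,0],"claw":0.1},{"offset":[0,0,-0.003],"turn":[0,0,0],"claw":0.1}]'

```text
t: 6.5
position: [0.6195, 0.0307, 0.0251]
orientation: [0.771, 0.637, -0.0, -0.0]
ft_force: [0.2, 0.5, -1.9]
finger_gap: 0.0478
finger_force: 30.4
```

Not in contact yet (expected near z ≈ 0.0237).

>>> apply_moves --targets '[{"offset":[0,0,-0.0005],"turn":[0,0,0],"claw":0.1},{"offset":[0,0,-0.001],"turn":[0,0,0],"claw":0.1},{"offset":[0,0,-0.0015],"turn":[0,0,0],"claw":0.1},{"offset":[0,0,-0.0015],"turn":[0,0,0],"claw":0.1}]'

```text
t: 7.0
position: [0.6197, 0.0307, 0.0238]
orientation: [0.771, 0.637, 0.0, -0.0]
ft_force: [-0.1, 0.2, -2.0]
finger_gap: 0.0476
finger_force: 30.3
```

>>> apply_moves --targets '[{"offset":[0,0,-0.0005],"turn":[0,0,0],"claw":0.1},{"offset":[0,0,-0.001],"turn":[0,0,0],"claw":0.1},{"offset":[0,0,-0.001],"turn":[0,0,0],"claw":0.1}]'

```text
t: 7.38
position: [0.6197, 0.0307, 0.0238]
orientation: [0.771, 0.637, -0.0, -0.0]
ft_force: [-4.1, 0.5, 6.5]
finger_gap: 0.0476
finger_force: 31.3
```

Floor contact at z = 0.0238 with about 8 N. Releasing gradually, then lifting.

>>> apply_moves --targets '[{"offset":[0,0,0],"turn":[0,0,0],"claw":0.12},{"offset":[0,0,0],"turn":[0,0,0],"claw":0.14},{"offset":[0,0,0.001],"turn":[0,0,0],"claw":0.3},{"offset":[0,0,0.001],"turn":[0,0,0],"claw":0.5},{"offset":[0,0,0.001],"turn":[0,0,0],"claw":0.6},{"offset":[0,0,0.001],"turn":[0,0,0],"claw":0.6},{"offset":[0,0,0.03],"turn":[0,0,0],"claw":0.6},{"offset":[0,0,0.08],"turn":[0,0,0],"claw":0.6},{"offset":[0,0,0.13],"turn":[0,0,0],"claw":0.6},{"offset":[-0.02,-0.05,0.13],"turn":[0,0,0],"claw":0.3}]'

```text
t: 8.62
position: [0.6038, -0.0184, 0.1588]
orientation: [0.77, 0.638, 0.004, 0.004]
ft_force: [0.2, -1.1, -0.9]
finger_gap: 0.0557
finger_force: 0.0
```

>>> apply_moves --targets '[{"offset":[-0.015,-0.05,0],"turn":[0,0,0],"claw":0},{"offset":[-0.03,-0.1,0],"turn":[0,0,0],"claw":-0.5},{"offset":[-0.034,-0.13,0],"turn":[0,0,0],"claw":-1},{"offset":[-0.034,-0.13,0],"turn":[0,0,0],"claw":-1},{"offset":[-0.034,-0.13,0],"turn":[0,0,0],"claw":-1}]'

```text
t: 9.25
position: [0.5657, -0.1486, 0.1527]
orientation: [0.771, 0.637, 0.0, -0.0]
ft_force: [0.1, 0.5, -0.7]
finger_gap: -0.0001
finger_force: 0.0
```

```bash
python3 - <<'E'
from h import *
cap('wrist','wrist3.png'); cap('top','top3.png'); cap('scene','scene3.png')
im=cv2.imread('pics/top3.png')[160:245,220:400]
a=cv2.resize(cv2.imread('pics/scene3.png')[190:370,220:360],(400,514))
w=cv2.resize(cv2.imread('pics/wrist3.png'),(400,300)); t=cv2.resize(im,(400,189))
cv2.imwrite('pics/v3.png',np.hstack([np.vstack([w,t,np.zeros((25,400,3),np.uint8)]),a]))
s=arm.state(); print(s['position'],s['orientation'],s['finger_gap'],s['ft_force'],s['t'])
E
```

```text
[ 0.56586915 -0.14805391  0.15270383] [ 7.70633822e-01  6.37278180e-01  2.72686886e-05 -1.82620128e-04] 0.00020143329556883248 [-0.35170436  0.76003019 -0.19431584] 9.4
```

View pics/v3.png

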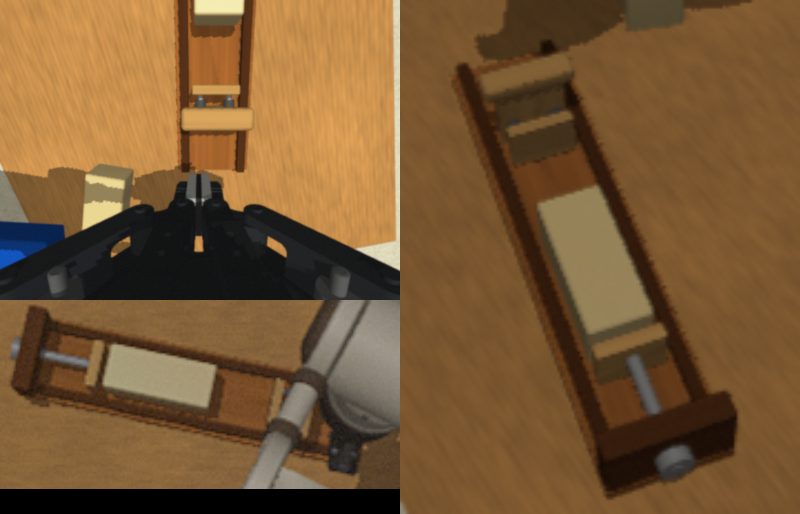

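The block lies flat in the channel, a few mm short of the stop (right panel around (600,300)). The closed fingers sit at column 198 against the channel centre at 216, about 18 mm off centre, so I'll correct that and go down behind the follower.

>>> apply_moves --targets '[{"offset":[0.017,-0.0085,0],"turn":[0,0,0],"claw":-1},{"offset":[0.017,-0.0085,-0.03],"turn":[0,0,0],"claw":-1},{"offset":[0.017,-0.0085,-0.06],"turn":[0,0,0],"claw":-1},{"offset":[0.017,-0.0085,-0.09],"turn":[0,0,0],"claw":-1},{"offset":[0.017,-0.0085,-0.103],"turn":[0,0,0],"claw":-1},{"offset":[0.017,-0.0085,-0.103],"turn":[0,0,0],"claw":-1},{"offset":[0.017,-0.0085,-0.103],"turn":[0,0,0],"claw":-1}]'

```text
t: 10.28
position: [0.5838, -0.1581, 0.0513]
orientation: [0.771, 0.637, 0.001, 0.001]
ft_force: [0.0, -0.3, 0.3]
finger_gap: -0.0005
finger_force: 0.0
```

>>> apply_moves --targets '[{"offset":[0.0011,0.0059,0],"turn":[0,0,0],"claw":-1},{"offset":[0.0022,0.0118,0],"turn":[0,0,0],"claw":-1},{"offset":[0.0034,0.0177,0],"turn":[0,0,0],"claw":-1},{"offset":[0.0045,0.0236,0],"turn":[0,0,0],"claw":-1},{"offset":[0.0056,0.0295,0],"turn":[0,0,0],"claw":-1},{"offset":[0.0067,0.0354,0],"turn":[0,0,0],"claw":-1},{"offset":[0.0079,0.0413,0],"turn":[0,0,0],"claw":-1},{"offset":[0.009,0.0472,0],"turn":[0,0,0],"claw":-1},{"offset":[0.0101,0.0531,0],"turn":[0,0,0],"claw":-1},{"offset":[0.0112,0.059,0],"turn":[0,0,0],"claw":-1}]'

```text
t: 11.52
position: [0.5938, -0.1006, 0.0502]
orientation: [0.771, 0.637, -0.001, 0.001]
ft_force: [-1.9, -7.1, 1.2]
finger_gap: -0.0002
finger_force: 4.1
```

>>> apply_moves --targets '[{"offset":[0.0006,0.003,0],"turn":[0,0,0],"claw":-1},{"offset":[0.0011,0.006,0],"turn":[0,0,0],"claw":-1},{"offset":[0.0017,0.009,0],"turn":[0,0,0],"claw":-1},{"offset":[0.0022,0.012,0],"turn":[0,0,0],"claw":-1},{"offset":[0.0028,0.015,0],"turn":[0,0,0],"claw":-1},{"offset":[0.0034,0.018,0],"turn":[0,0,0],"claw":-1},{"offset":[0.0034,0.018,0],"turn":[0,0,0],"claw":-1}]'

```text
t: 12.4
position: [0.5974, -0.0823, 0.0502]
orientation: [0.771, 0.637, -0.001, 0.001]
ft_force: [-0.3, -7.3, -0.1]
finger_gap: -0.0004
finger_force: 3.3
```

```bash
python3 - <<'E'
from h import *
cap('scene','scene4.png');cap('top','top4.png')
a=cv2.resize(cv2.imread('pics/scene4.png')[210:360,230:350],(480,600))
cv2.imwrite('pics/v4.png',a)
s=arm.state(); p=s['position'];print(p,p[:2]@[.1874,.9823],p[:2]@[.9823,-.1874],s['ft_force'],s['t'])
E
```

```text
[ 0.59738931 -0.08234248  0.05019299] 0.031065739488393918 0.6022464967054297 [-0.85236813 -6.16098339  0.4839655 ] 12.5
```

View pics/v4.png

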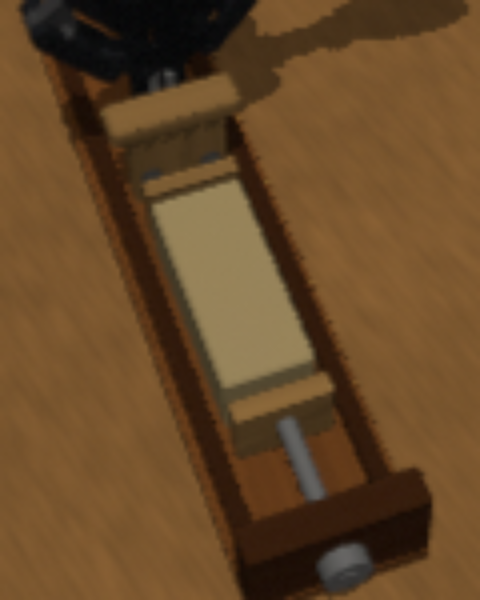

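The pad at (190,180) is almost at the block's rear edge, and the block is just short of the stop at (280,395). From here I'll take small steps and watch the force, with a sliding baseline of about 7.5 N.

>>> apply_moves --targets '[{"offset":[0.0002,0.001,0],"turn":[0,0,0],"claw":-1},{"offset":[0.0004,0.002,0],"turn":[0,0,0],"claw":-1},{"offset":[0.0006,0.003,0],"turn":[0,0,0],"claw":-1},{"offset":[0.0008,0.004,0],"turn":[0,0,0],"claw":-1}]'

```text
t: 13.0
position: [0.5981, -0.0787, 0.0502]
orientation: [0.771, 0.637, -0.001, 0.001]
ft_force: [-2.6, -7.1, 0.1]
finger_gap: 0.0002
finger_force: 4.0
```

>>> apply_moves --targets '[{"offset":[0.0002,0.001,0],"turn":[0,0,0],"claw":-1},{"offset":[0.0004,0.002,0],"turn":[0,0,0],"claw":-1},{"offset":[0.0006,0.003,0],"turn":[0,0,0],"claw":-1}]'

```text
t: 13.38
position: [0.5986, -0.0759, 0.0502]
orientation: [0.771, 0.637, -0.001, 0.001]
ft_force: [-3.0, -8.3, 1.4]
finger_gap: 0.0003
finger_force: 4.5
```

>>> apply_moves --targets '[{"offset":[0.0002,0.001,0],"turn":[0,0,0],"claw":-1},{"offset":[0.0004,0.002,0],"turn":[0,0,0],"claw":-1},{"offset":[0.0006,0.003,0],"turn":[0,0,0],"claw":-1}]'

```text
t: 13.75
position: [0.5992, -0.073, 0.0502]
orientation: [0.771, 0.637, -0.001, 0.001]
ft_force: [-2.3, -8.7, 1.3]
finger_gap: -0.0004
finger_force: 4.5
```

>>> apply_moves --targets '[{"offset":[0.0002,0.001,0],"turn":[0,0,0],"claw":-1},{"offset":[0.0004,0.002,0],"turn":[0,0,0],"claw":-1}]'

```text
t: 14.0
position: [0.5996, -0.071, 0.0502]
orientation: [0.771, 0.637, -0.001, 0.001]
ft_force: [-2.2, -8.5, 1.1]
finger_gap: 0.0001
finger_force: 4.5
```

>>> apply_moves --targets '[{"offset":[0.0002,0.001,0],"turn":[0,0,0],"claw":-1},{"offset":[0.0004,0.002,0],"turn":[0,0,0],"claw":-1}]'

```text
t: 14.25
position: [0.5999, -0.0692, 0.0502]
orientation: [0.771, 0.637, -0.002, 0.002]
ft_force: [-3.2, -9.7, 0.7]
finger_gap: 0.0001
finger_force: 5.2
```

>>> apply_moves --targets '[{"offset":[0.0002,0.001,0],"turn":[0,0,0],"claw":-1},{"offset":[0.0004,0.002,0],"turn":[0,0,0],"claw":-1}]'

```text
t: 14.5
position: [0.6002, -0.0678, 0.0502]
orientation: [0.771, 0.637, -0.002, 0.002]
ft_force: [-3.3, -12.5, 1.2]
finger_gap: 0.0001
finger_force: 6.3
```

>>> apply_moves --targets '[{"offset":[0.0002,0.001,0],"turn":[0,0,0],"claw":-1},{"offset":[0.0002,0.001,0],"turn":[0,0,0],"claw":-1}]'

```text
t: 14.75
position: [0.6004, -0.067, 0.0502]
orientation: [0.771, 0.637, -0.002, 0.002]
ft_force: [-4.2, -12.6, 0.5]
finger_gap: -0.0003
finger_force: 6.4
```

>>> apply_moves --targets '[{"offset":[0.0002,0.001,0],"turn":[0,0,0],"claw":-1},{"offset":[0.0004,0.002,0],"turn":[0,0,0],"claw":-1},{"offset":[0.0004,0.002,0],"turn":[0,0,0],"claw":-1}]'

```text
t: 15.12
position: [0.6006, -0.0657, 0.0503]
orientation: [0.771, 0.637, -0.003, 0.002]
ft_force: [-4.0, -14.0, 2.4]
finger_gap: -0.0
finger_force: 7.5
```

```bash
python3 - <<'E'
from h import *
F=[];P=[]
for i in range(5):
    cap('scene','scene5.png'); s=arm.state(); F.append(s['ft_force'][:2]@[.1874,.9823]);P.append(s['position'][:2]@[.1874,.9823])
print(F,P)
a=cv2.resize(cv2.imread('pics/scene5.png')[210:360,230:350],(480,600),interpolation=cv2.INTER_CUBIC)
cv2.imwrite('pics/v5.png',a)
E
```

```text
[np.float64(-15.072933141633573), np.float64(-14.625789020800969), np.float64(-15.701114357672115), np.float64(-15.337608004131171), np.float64(-14.654759576008594)] [np.float64(0.048085643325925354), np.float64(0.04804009189795119), np.float64(0.0480421951603696), np.float64(0.04807069528304962), np.float64(0.04807202466112094)]
```

View pics/v5.png

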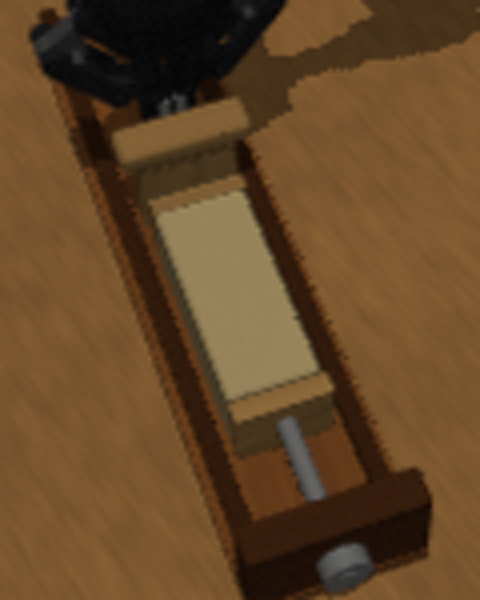

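The block is now against the stop (around (280,395)) with the pad against its rear edge and partly pressed. The push is 15.1 N, so roughly 5 mm of pad travel. I'll go slightly further, to about 17 N.

>>> apply_moves --targets '[{"offset":[0.0002,0.001,0],"turn":[0,0,0],"claw":-1},{"offset":[0.0004,0.0018,0],"turn":[0,0,0],"claw":-1},{"offset":[0.0004,0.0018,0],"turn":[0,0,0],"claw":-1}]'

```text
t: 15.75
position: [0.6009, -0.0644, 0.0503]
orientation: [0.771, 0.637, -0.003, 0.002]
ft_force: [-4.9, -17.0, 1.7]
finger_gap: -0.0002
finger_force: 8.6
```

```bash
python3 - <<'E'
from h import *
F=[];P=[]
for i in range(5):
    arm.capture('scene'); s=arm.state(); F.append(s['ft_force'][:2]@[.1874,.9823]);P.append(s['position'][:2]@[.1874,.9823])
print(np.mean(F),np.mean(P))
E
```

```text
-17.22816385536117 0.04929311210461077
```

The push is 17.2 N, which leaves about 9.7 N on the pad, so it's half pressed. Backing off, then up.

>>> apply_moves --targets '[{"offset":[-0.001,-0.005,0],"turn":[0,0,0],"claw":-1},{"offset":[-0.0028,-0.015,0],"turn":[0,0,0],"claw":-1},{"offset":[-0.0056,-0.03,0],"turn":[0,0,0],"claw":-1},{"offset":[-0.0084,-0.045,0],"turn":[0,0,0],"claw":-1},{"offset":[-0.0084,-0.045,0],"turn":[0,0,0],"claw":-1},{"offset":[-0.0084,-0.045,0.04],"turn":[0,0,0],"claw":-1},{"offset":[-0.0084,-0.045,0.09],"turn":[0,0,0],"claw":-1},{"offset":[-0.0084,-0.045,0.14],"turn":[0,0,0],"claw":-1},{"offset":[-0.06,-0.06,0.17],"turn":[0,0,0],"claw":-1},{"offset":[-0.1,-0.08,0.17],"turn":[0,0,0],"claw":-1}]'

```text
t: 17.25
position: [0.502, -0.1406, 0.2232]
orientation: [0.771, 0.637, 0.001, 0.003]
ft_force: [-0.4, -0.7, -0.7]
finger_gap: -0.0001
finger_force: 0.0
```

>>> apply_moves --targets '[{"offset":[-0.05,-0.05,0.03],"turn":[0,0,0],"claw":-1},{"offset":[-0.1,-0.1,0.05],"turn":[0,0,0],"claw":-1},{"offset":[-0.1,-0.1,0.05],"turn":[0,0,0],"claw":-1},{"offset":[-0.1,-0.1,0.05],"turn":[0,0,0],"claw":-1}]'

```text
t: 17.75
position: [0.4011, -0.241, 0.2706]
orientation: [0.772, 0.636, 0.0, 0.001]
ft_force: [-0.2, 0.0, -0.2]
finger_gap: -0.0001
finger_force: 0.0
```

```bash
python3 - <<'E'
from h import *
cap('top','top6.png');cap('scene','scene6.png')
t=cv2.resize(cv2.imread('pics/top6.png')[160:240,220:400],(800,356),interpolation=cv2.INTER_CUBIC)
s=cv2.resize(cv2.imread('pics/scene6.png')[100:400,150:550],(320,240))
z=np.zeros((240,800,3),np.uint8); z[:,:320]=s; cv2.imwrite('pics/v6.png',np.vstack([t,z]))
E
```

```text
(no output)
```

View pics/v6.png

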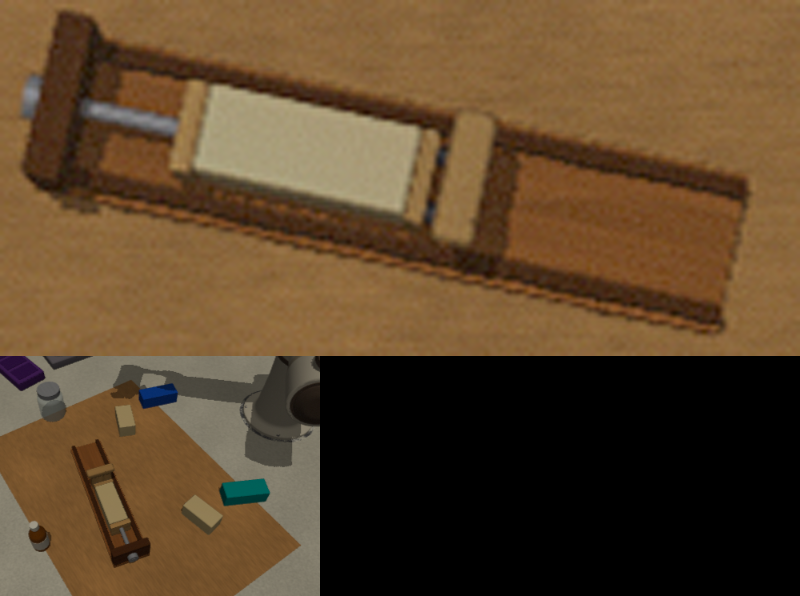

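The block sits snug between the stop (195,128) and the pad (425,178). The visible pad-to-bar gap has shrunk by about 2.5 px (around 6 mm), and the arm is clear. Handing in.

```bash
python3 -c "
from workcell import arm
print(arm.close_job())"
```

```text
the job is handed in; nothing more can be done
None
```

The over-long block lies flat in the channel, held snug between the end stop and the half-pressed pad (about 10 N, grip about 30 N); the arm is clear and the job was handed in at about 18 s, with no verdict returned.

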